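# Level the tacking plate by its screw foot and hold the level down

### The job

Push the spirit level square and flush into the corner of the two fences on the steel plate, then turn the foot's wing knob until the bubble rests between the two lines of the vial. With the bubble still centred, press straight down on the top of the level with your fingers, gently, at about 10 newtons, and finish while still pressing: do not let go at the end. Leave the small steel collar on the plate, the flat offcut beside the foot and the wire brush where they lie.

Things in the scene. Friction and masses are not known exactly. Their poses are not given: they have to be found in the camera images.
- plate: Steel plate 200 mm (its x) by 360 mm (y), 10 thick, about 55 mm above the table on a bolted-down grey frame; hinged at its -y end, carried by the screw foot at +y. Origin on the hinge line, mid-width, 12 mm below the top face; it spans y -15 to 345, x -100 to 100. It starts with its +y end too low by 8 to 22 mrad. Stiff under a press.
- corner (a point): Inner corner of the two aluminium fences (22 mm high) at the plate's top face; axes as the plate's. The long fence runs along y, its face looking to -x (the robot); the end fence, at the hinge end, runs along x, its face looking to +y. The level belongs on the -x, +y side: flush, its origin is 13 mm to -x and 100 mm to +y of this point.
- level: Loose spirit level: straight aluminium bar 26 mm wide (its x), 200 long (y), 40 high, 0.28 to 0.44 kg, lying on the plate roughly along the plate's y. Origin at the centre of its underside.
- press (a point): Middle of the plain part of the level's top, 10 mm to -y of the level's origin, 40 mm above its underside: the place to press. The plain part runs 90 mm to -y and 30 mm to +y of it. Level and plate are stiff and hardly give.
- vial (a point): On the level, midway between the vial's two lines, 55 mm to +y of the level's origin, at its top. The vial is 70 mm long in a notch of the top, with two black lines 23 mm apart; the bubble is pale, 17 mm long.
- bubble (a joint): Position of the bubble's middle along the vial (m), positive to the level's +y; 0 is midway between the lines. It runs to the higher end, 0.8 mm per mrad of slope, 24 mm at most, and settles in about 1 s.
- knob_grip (a point): On the wing knob's upright axis, mid-height of the wing, 98 mm above the table, 50 mm past the plate's +y end. The wing is a steel bar 52 mm long, 14 wide, 30 high; this point's x axis runs along it and turns with it. Clockwise from above raises the plate's +y end 16 mrad per rad and moves the bubble 12.8 mm to +y per rad. Level is 0.5 to 1.4 rad clockwise of the start. Stays where left (0.2 N m); does not rise.
- nut: Bystander: loose round steel collar, 32 mm across, 14 mm high, on the plate near the hinge end on the robot's side. Origin under its centre, as for all bystanders.
- offcut: Bystander: flat dark steel offcut 70 x 40 x 8 mm on the table beyond the foot.
- wire_brush: Bystander: wire brush 260 mm long, 41 mm high, wooden back, on the table at the robot's right.
Mind the look-alikes: they are no part of the job. What is meant by the level is not pink, turquoise or yellow, and is the larger of those in its own colour.

How it is judged:
On the way, in this order (a step that is already met when the one before it is completed fails the run):
1. the level lies square and flush in the fence corner (z of level in the frame of corner below 0.005 m and x of level in the frame of corner between -0.0155 and -0.008 m and y of level in the frame of corner between 0.095 and 0.1025 m and angle between the y axis of level and the y axis of plate, either way round below 0.02 rad and angle between level's own z axis and vertical below 0.06 rad), for 0.2 s.
2. the foot has been turned until the bubble is centred, the level still in the corner (all of step 1 and value of joint bubble between -0.003 and 0.003 m and angle between plate's own z axis and vertical below 0.008 rad), for 0.5 s.
At the end, for the whole second after the job is handed in: The fingers press the level with 4 to 30 N onto the plate, at rest, the level within 2.5 mm of both fences and square to them within 0.02 rad, the bubble within 3 mm of centre and the plate within 8 mrad of level (all of step 2 and contact force between the fingers and level between 4 and 30 N and contact force between level and plate above 4 N and linear speed of level below 0.02 m/s); the arm keeps its last pose, push and grip.
It fails at once if a bystander is shifted by more than 30 mm (distance of any of nut, offcut, wire_brush from where it was at the start of the episode above 0.03 m).
It fails at once if the level is tipped over (angle between level's own z axis and vertical above 0.5 rad).
It also fails if it takes over 72 s, if anything falls off the work surface, if the arm or the gripper's body presses on something with over 40 N, if the wrist force passes 120 N, or if a joint passes its speed limit or range.

### The arm

A 6-joint arm with a two-finger parallel gripper is mounted at the origin on the work surface. World frame = base frame: x ahead of the robot, y to its left, z up, the work surface at z = 0. Lengths are in m, angles in rad, forces in N, time in s.
With the tool pointing down it reaches from about 0.2 to 0.875 m from the base axis. Payload 3.4 kg.
Tool frame: the origin (TCP) lies between the finger pads; the fingertips stand 25 mm ahead of it and the grasp point (between the pads) lies 6 mm ahead of it (r.nose_length is the z of the fingertips in the tool frame, in m); z points along the fingers, y is the line along which they close (so a half turn about z gives the same grasp; the last joint's range is limited). The gripper opens to 94 mm and grips with 3 to 60 N. Pads are 16 mm wide; open, the fingers measure 119 mm over their backs; the gripper's body (75 mm by 177 mm) begins 78 mm behind the grasp point.
Start: joints at [1.039, 0.276, 1.505, -0, 1.361, -0.121], TCP at [0.23, 0.527, 0.23] pointing down, gripper open.
Joint ranges: [-2.89, 2.89], [-0.75, 2.08], [0.22, 2.7], [-1.18, 4.32], [0.11, 2.71], [-2.7, 2.7]. Speed limits (rad/s): [2.57, 2.57, 3.14, 3.14, 3.14, 3.14].

### API

Orientations are given as a unit quaternion [w, x, y, z].
In Python, from plant import r, gripper_to, inverse_kinematics, vision, models, telemetry gives the robot as it stands. Calls block until the motion is done:
- r.move_to(position, orientation): joint-space move of the TCP to a pose.
- r.move_l(position, rot=None, vel=0.15, guard=None): straight line of the TCP; rot=None keeps the orientation; vel is the mean speed in m/s. With guard (N) it stops when the force on the tool has changed by that much, and returns True; else False.
- r.movej(angles): joint-space move.
- gripper_to(opening, f_grip=None): finger opening in m; f_grip is the grip in N (None keeps the last); returns when the fingers have stopped.
- r.hold(seconds).
- inverse_kinematics(position, orientation): joint angles nearest the present ones, or None.
- vision.snapshot(name): name is "scene" or "top" or "wrist"; returns the picture (400x640x3 uint8, red, green, blue); there is no depth.
- vision.get_calibration(name): a dict with "fx", "fy", "cx", "cy" (pixels), "position" and "orientation" of the camera in the world. Camera axes: x right, y down, z forward; pixel columns grow to the right and rows downward; lengths in m; the calibration is good to about 2 mm. A picture is of the moment at which its call begins: read the wrist's pose just before it. get_calibration takes no time and is no camera call; for the wrist camera it gives the pose at the moment of the call.
A pose or a line that the arm cannot do raises r.PlanningError and nothing moves.
- r.sign_off(): hands the job in; it is judged then, once.
Trained networks look in the newest picture that a camera, given by its name, has taken for a name from the list of things; names that differ only in an ending like _2 or _b are one class to them, and where a whole thing is asked for, a point or a joint stands for the part that bears it (a point fixed in the world has none). Each returns a list of dicts, best first, with "score" (0 to 1); they miss things now and then, are a little off and sometimes report something else, mostly with a low value. They report only what shows in the picture. A call takes as long as a camera call. They do not tell look-alikes from the thing itself.
- models.boxes_of(thing, camera): "at" ([x, y, z] in m, in world coordinates, good to about 4 mm: the middle of the surface that is visible of it).
- models.regions_of(thing, camera): "pixels" (400x640 bool, what is visible of it).
- models.mark_of(thing, camera): "at" ([x, y, z] in m, in world coordinates, good to about 4 mm: a listed point, or the origin of a listed thing).
Readings, each from a call of its own:
- telemetry.current_t(): time.
- telemetry.current_joints(): joint angles.
- telemetry.current_dq(): joint speeds.
- telemetry.current_joint_efforts(): joint torques, N m.
- telemetry.current_ee_pos(): TCP position.
- telemetry.current_tool_rot(): TCP orientation.
- telemetry.current_wrist_force(): force on the tool from outside, world axes, zero at the start.
- telemetry.current_torque(): the same for the moment, N m.
- telemetry.current_opening(): finger opening in m.
- telemetry.current_finger_force(): force on a finger pad.
Only numpy, scipy, OpenCV 4.12 (cv2) and the standard library are available. Lean on these libraries where they do the work, as an engineer would, in place of code of your own. Each camera call takes 0.05 s, during which the arm holds its last target. There are 200 camera calls.

## Working session

There is one attempt and no reset: what is moved stays moved. The work goes in short steps, each a Python script; the robot and the scene stay as the last script left them, time stands still between calls to the robot, and variables do not carry over. Pictures are saved under pics/ and viewed, at most 12 in all, crops included, and the job is handed in when it is done.

```bash
ls; mkdir -p pics; python3 - <<'E'
from plant import r, vision, models, telemetry
import cv2, numpy as np
ims=[]
for c in ("scene","top"):
    im=vision.snapshot(c); cv2.imwrite(f"pics/{c}0.png",im[:,:,::-1])
    k=vision.get_calibration(c); print(c,{a:np.round(b,3) for a,b in k.items()})
    for t in ("plate","corner","level","press","vial","knob_grip","nut","offcut","wire_brush"):
        print(t,[(np.round(d["at"],3),round(d["score"],2)) for d in models.mark_of(t,c)])
print(telemetry.current_t(),telemetry.current_tool_rot())
E
```

```text
pics
scene {'fx': np.float64(458.742), 'fy': np.float64(458.742), 'cx': np.float64(318.756), 'cy': np.float64(198.397), 'position': array([ 1.227, -0.616,  0.802]), 'orientation': array([-0.403,  0.823,  0.363, -0.17 ])}
plate [(array([ 0.518, -0.244,  0.042]), 0.71)]
corner [(array([ 0.592, -0.242,  0.058]), 0.65), (array([ 0.539, -0.435, -0.002]), 0.51)]
level [(array([ 0.553,  0.435, -0.002]), 0.96), (array([ 0.826, -0.13 , -0.001]), 0.86), (array([ 0.571, -0.046,  0.096]), 0.65)]
press [(array([0.562, 0.425, 0.044]), 0.98), (array([0.292, 0.204, 0.029]), 0.97), (array([ 0.83 , -0.128,  0.027]), 0.86), (array([ 0.269, -0.356,  0.045]), 0.77), (array([ 0.572, -0.111,  0.092]), 0.68), (array([ 0.451, -0.176,  0.054]), 0.68)]
vial [(array([0.53 , 0.482, 0.037]), 0.96), (array([ 0.216, -0.326,  0.038]), 0.87), (array([ 0.573, -0.043,  0.095]), 0.8), (array([ 0.804, -0.162,  0.025]), 0.63), (array([0.341, 0.228, 0.028]), 0.56)]
knob_grip [(array([0.592, 0.146, 0.099]), 0.66)]
nut [(array([ 0.449, -0.177,  0.051]), 0.55)]
offcut [(array([0.628, 0.252, 0.001]), 0.52)]
wire_brush [(array(
[... 641 characters left out ...]
([0.291, 0.203, 0.032]), 0.8), (array([ 0.827, -0.129,  0.026]), 0.74), (array([ 0.571, -0.112,  0.089]), 0.66), (array([ 0.541, -0.432, -0.002]), 0.64)]
vial [(array([0.53 , 0.485, 0.038]), 0.9), (array([0.337, 0.226, 0.029]), 0.89), (array([ 0.215, -0.32 ,  0.039]), 0.83), (array([ 0.812, -0.163,  0.027]), 0.74), (array([ 0.568, -0.047,  0.089]), 0.7)]
knob_grip []
nut [(array([ 0.45 , -0.179,  0.057]), 0.54), (array([0.59 , 0.144, 0.099]), 0.37)]
offcut [(array([0.627, 0.254, 0.002]), 0.78), (array([ 0.452, -0.177,  0.055]), 0.32)]
wire_brush [(array([ 0.539, -0.431, -0.   ]), 0.79), (array([ 0.569, -0.107,  0.089]), 0.35)]
1.0 [2.60900872e-05 2.03966810e-01 9.78977800e-01 8.74252291e-05]
```

View pics/scene0.png

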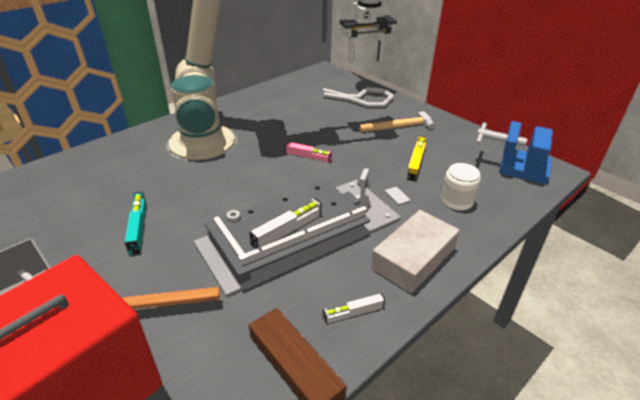

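View pics/top0.png

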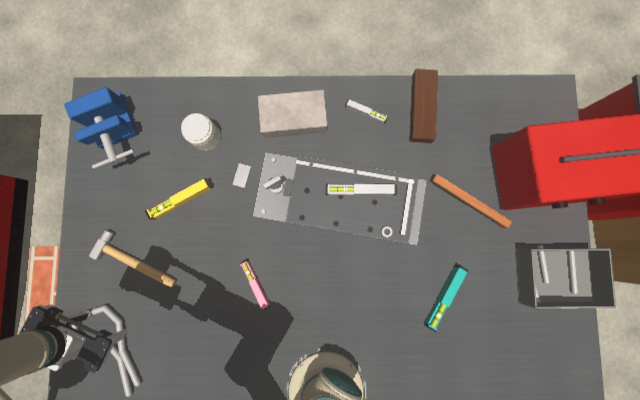

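Level candidates in the scene image: pink (308,152), turquoise (135,222), yellow (417,157), small white on the table (355,308) and large white on the plate (287,222). The description fits the white one on the plate. I'll check that close up with the wrist camera.

```bash
cat > h.py <<'E'
from plant import r, gripper_to, inverse_kinematics, vision, models, telemetry
import cv2, numpy as np
from scipy.spatial.transform import Rotation as R
def down(a):
    """tool down, its y axis (closing line) at world angle a"""
    y=np.array([np.cos(a),np.sin(a),0]); z=np.array([0,0,-1.]); x=np.cross(y,z)
    return R.from_matrix(np.c_[x,y,z]).as_quat()[[3,0,1,2]]
def cam(c):
    k=vision.get_calibration(c); q=k["orientation"]
    return k,R.from_quat(np.r_[q[1:],q[0]]).as_matrix()
def back(k,M,uv,z):
    """pixels -> world points on the plane(s) height z"""
    uv=np.atleast_2d(uv).astype(float)
    d=np.c_[(uv[:,0]-k["cx"])/k["fx"],(uv[:,1]-k["cy"])/k["fy"],np.ones(len(uv))]@M.T
    s=(z-k["position"][2])/d[:,2]
    return k["position"]+d*s[:,None]
def F(): return np.round(telemetry.current_wrist_force(),2)
def P(): return np.round(telemetry.current_ee_pos(),4)
E
python3 - <<'E'
from h import *
print([telemetry.current_joints()])
for a in (-.18,np.pi-.18): print(a,inverse_kinematics([.54,-.06,.36],down(a)))
r.move_to([.54,-.06,.36],down(-.18))
k,M=cam("wrist"); np.savez("w1.npz",M=M,**k)
im=vision.snapshot("wrist"); cv2.imwrite("pics/w1.png",im[:,:,::-1])
print(np.round(k["position"],3),np.round(M,2).tolist(),F(),telemetry.current_t())
for t in ("corner","level","press","vial","knob_grip","nut"):
    print(t,[(np.round(d["at"],3),round(d["score"],2)) for d in models.mark_of(t,"wrist")])
E
```

```text
[array([ 1.03899412e+00,  2.75873748e-01,  1.50485461e+00,  6.78615417e-06,
        1.36068195e+00, -1.20987186e-01])]
-0.18 [-2.38739600e-01  1.82960995e-01  1.31749525e+00 -4.44089210e-16
  1.64113641e+00 -5.87395998e-02]
2.961592653589793 None
[0.553 0.011 0.514] [[0.98, -0.17, -0.04], [-0.18, -0.95, -0.24], [0.0, 0.24, -0.97]] [-0.53 -0.11  0.14] 3.4583
corner [(array([ 0.589, -0.243,  0.056]), 0.67)]
level [(array([ 0.298,  0.206, -0.002]), 0.93), (array([ 0.569, -0.101,  0.052]), 0.91), (array([ 0.824, -0.128,  0.002]), 0.81), (array([ 0.258, -0.352, -0.001]), 0.77)]
press [(array([ 0.269, -0.356,  0.042]), 0.87), (array([ 0.829, -0.122,  0.028]), 0.82), (array([ 0.572, -0.112,  0.095]), 0.64), (array([0.295, 0.202, 0.032]), 0.63)]
vial [(array([ 0.808, -0.164,  0.03 ]), 0.79), (array([ 0.571, -0.052,  0.098]), 0.68)]
knob_grip []
nut [(array([ 0.451, -0.175,  0.054]), 0.63), (array([ 0.569, -0.099,  0.051]), 0.44)]
```

View pics/w1.png

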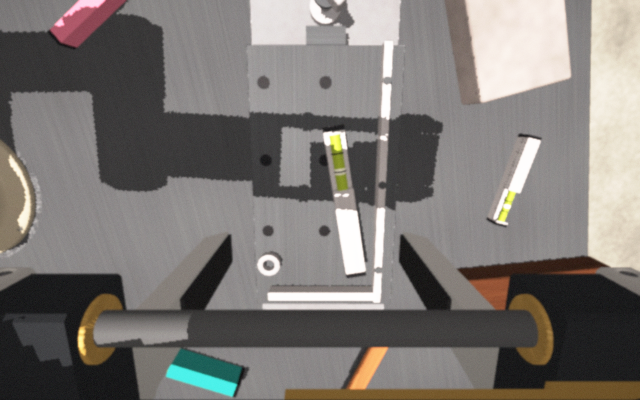

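The close view confirms it: the large white level is on the plate, running from (336,130) to (356,273), and the smaller white one is on the table at (515,180). The collar is at (268,264), and the fence corner is near (375,292).

```bash
python3 - <<'E'
from h import *
d=np.load("w1.npz"); k={a:d[a] for a in d}; M=k["M"]
def p(n,uv,z): q=back(k,M,uv,z); v=q[0]-q[-1]; print(n,np.round(q[:,:2],3).tolist(),"yaw",round(-np.arctan2(v[0],v[1]),3),"len",round(np.linalg.norm(v),3))
p("longfence",[(384,43),(374,286)],.077)
p("endfence",[(268,292),(373,289)],.077)
p("plate left edge",[(249,45),(255,270)],.055)
p("level left",[(324,130),(346,275)],.095)
p("level right",[(346,127),(366,272)],.095)
im=cv2.imread("pics/w1.png")[100:320,230:430]; cv2.imwrite("pics/w1c.png",cv2.resize(im,None,fx=2.7,fy=2.7,interpolation=cv2.INTER_CUBIC))
E
```

```text
longfence [[0.649, 0.082], [0.594, -0.229]] yaw -0.174 len 0.316
endfence [[0.445, -0.212], [0.592, -0.234]] yaw 1.424 len 0.149
plate left edge [[0.488, 0.113], [0.429, -0.185]] yaw -0.197 len 0.304
level left [[0.561, -0.004], [0.558, -0.197]] yaw -0.018 len 0.192
level right [[0.588, -0.005], [0.585, -0.197]] yaw -0.016 len 0.192
```

View pics/w1c.png

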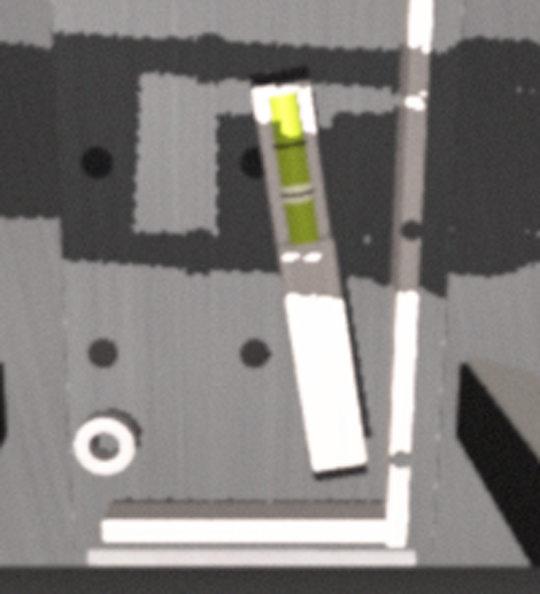

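```bash
python3 - <<'E'
from h import *
gripper_to(0.0,20)
r.move_to([.573,-.111,.15],down(-.017))
print("f0",F())
print(r.move_l([.573,-.111,.108],vel=.05,guard=3),P(),F())
if P()[2]>.1085: print(r.move_l([.573,-.111,.105],vel=.02,guard=3),P(),F())
z=P()[2]; print("top z",z-r.nose_length,r.nose_length)
r.move_l([.573,-.111,.15])
gripper_to(.06)
k,M=cam("wrist"); im=vision.snapshot("wrist"); cv2.imwrite("pics/w2.png",im[:,:,::-1]); np.savez("w2.npz",M=M,**k)
for t in ("level","vial","corner"):
    print(t,[(np.round(d["at"],3),round(d["score"],2)) for d in models.mark_of(t,"wrist")])
print(telemetry.current_t())
E
```

```text
f0 [-0.2   0.74  0.65]
True [ 0.5727 -0.1108  0.1183] [-1.18  0.21  3.84]
True [ 0.5727 -0.1108  0.1183] [-0.2   0.21  2.75]
top z 0.0933 0.025
level [(array([ 0.826, -0.128,  0.   ]), 0.93), (array([ 0.573, -0.101,  0.05 ]), 0.8)]
vial [(array([ 0.81 , -0.166,  0.027]), 0.9), (array([ 0.573, -0.048,  0.092]), 0.8)]
corner [(array([ 0.588, -0.242,  0.055]), 0.71)]
8.475
```

```bash
python3 - <<'E'
from h import *
a=-.18; c=np.array([.592,-.240]); ex=np.array([np.cos(a),np.sin(a)]); ey=np.array([-np.sin(a),np.cos(a)])
r.move_l([.573,-.102,.105],down(-.017),vel=.08,guard=5); print(P(),F())
gripper_to(.02,15); print("open",telemetry.current_opening())
t=c+ex*(-.013-.007)+ey*(.100+.006)
print("target",t, r.move_l([*t,.105],down(a),vel=.04,guard=15),P(),F())
gripper_to(.05)
r.move_l([t[0],t[1],.16])
r.move_l([*(t+ey*.04-ex*.07),.36],down(a),vel=.2)
k,M=cam("wrist"); np.savez("w3.npz",M=M,**k)
im=vision.snapshot("wrist"); cv2.imwrite("pics/w3.png",cv2.resize(im[:320,180:460,::-1],None,fx=1.8,fy=1.8,interpolation=cv2.INTER_CUBIC))
for n in ("level","vial","corner","nut"):
    print(n,[(np.round(d["at"],3),round(d["score"],2)) for d in models.mark_of(n,"wrist")])
print(telemetry.current_t())
E
```

```text
[ 0.5733 -0.1021  0.1051] [-0.06 -0.47  0.12]
open 0.02613167767076597
target [ 0.59130026 -0.13213198] False [ 0.5924 -0.1326  0.1055] [-1.94  3.85  4.7 ]
level [(array([ 0.824, -0.129,  0.002]), 0.85), (array([ 0.593, -0.135,  0.055]), 0.77)]
vial [(array([ 0.809, -0.167,  0.028]), 0.95), (array([ 0.605, -0.08 ,  0.096]), 0.57)]
corner [(array([ 0.591, -0.242,  0.058]), 0.72)]
nut [(array([ 0.45 , -0.176,  0.052]), 0.75)]
13.4333
```

View pics/w3.png

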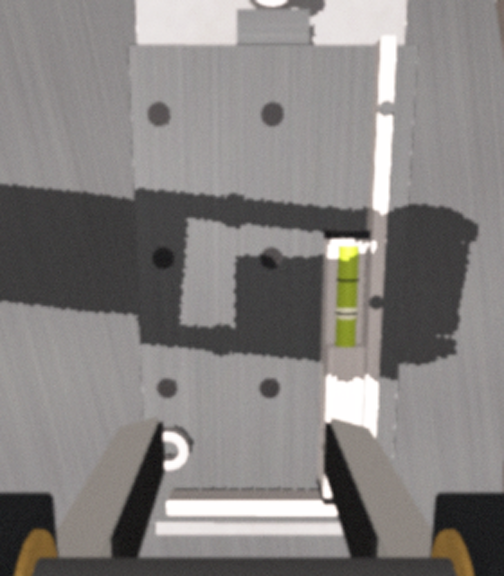

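```bash
cat > push.py <<'E'
from h import *
a=-.18; c=np.array([.592,-.240]); ex=np.array([np.cos(a),np.sin(a)]); ey=np.array([-np.sin(a),np.cos(a)])
def loc(p): return np.round([(p[:2]-c)@ex*1e3,(p[:2]-c)@ey*1e3],1)
def go(x,y,z,**k): return r.move_l([*(c+ex*x+ey*y),z],down(a),**k)
def push(s,e,g,z=.088):
    go(*s,.15,vel=.25); go(*s,z,vel=.12,guard=8)
    hit=go(*e,z,vel=.03,guard=g); print(hit,loc(telemetry.current_ee_pos()),F())
    go(*s,z,vel=.06); go(*s,.15,vel=.2)
E
python3 - <<'E'
from push import *
gripper_to(0,20)
push((-.048,.098),(-.020,.098),7)
push((-.013,.228),(-.013,.195),8)
push((-.048,.096),(-.020,.096),10)
go(-.09,.14,.36,vel=.25)
k,M=cam("wrist"); np.savez("w4.npz",M=M,**k)
im=vision.snapshot("wrist"); cv2.imwrite("pics/w4.png",cv2.resize(im[:320,180:460,::-1],None,fx=1.8,fy=1.8,interpolation=cv2.INTER_CUBIC))
for n in ("level","vial","corner","nut"):
    print(n,[(np.round(d["at"],3),round(d["score"],2)) for d in models.mark_of(n,"wrist")])
print(telemetry.current_t())
E
```

```text
True [-40.   98.2] [-0.33 -0.26  0.1 ]
True [-13.7 209.6] [0.59 0.56 1.06]
True [-39.9  96. ] [-0.38  0.1   0.21]
level [(array([ 0.823, -0.13 , -0.001]), 0.97), (array([ 0.595, -0.14 ,  0.054]), 0.95), (array([ 0.262, -0.352, -0.   ]), 0.88), (array([ 0.448, -0.176,  0.056]), 0.71)]
vial [(array([ 0.605, -0.086,  0.095]), 0.7), (array([ 0.213, -0.324,  0.042]), 0.66), (array([ 0.81 , -0.163,  0.024]), 0.64)]
corner [(array([ 0.59 , -0.24 ,  0.055]), 0.78)]
nut [(array([ 0.451, -0.175,  0.056]), 0.77)]
24.075
```

View pics/w4.png

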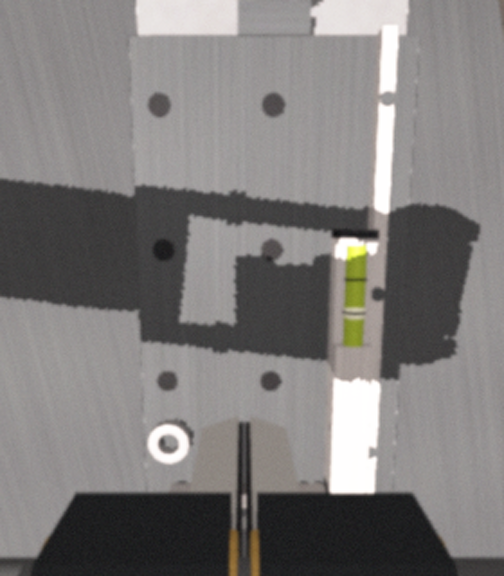

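```bash
python3 - <<'E'
from push import *
push((-.013,.222),(-.013,.190),15)
push((-.046,.165),(-.020,.165),9)
push((-.046,.05),(-.020,.05),9)
go(-.075,.37,.27,vel=.3)
k,M=cam("wrist"); np.savez("w5.npz",M=M,**k)
im=vision.snapshot("wrist"); cv2.imwrite("pics/w5.png",im[:,:,::-1])
for n in ("knob_grip","offcut"):
    print(n,[(np.round(d["at"],3),round(d["score"],2)) for d in models.mark_of(n,"wrist")])
print(telemetry.current_t(),P())
E
```

```text
True [-13.7 209.5] [0.63 0.62 0.47]
True [-39.9 165.1] [0.07 0.19 0.23]
True [-39.9  50.1] [-0.12 -0.65  0.19]
knob_grip [(array([0.592, 0.148, 0.1  ]), 0.85)]
offcut []
33.3833 [0.5842 0.1361 0.2694]
```

View pics/w5.png

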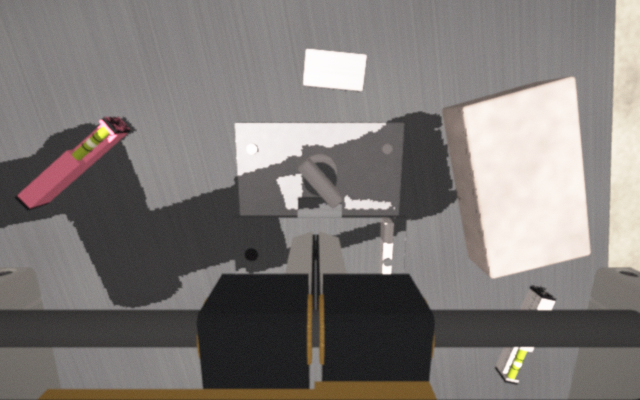

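The wing knob shows at about (321,184), running diagonally from (303,163) to (340,205). The level is flush: repeat pushes stopped in the same place, and so did pushes at both ends.

```bash
python3 - <<'E'
from h import *
im=cv2.imread("pics/w5.png")[140:230,270:370]; cv2.imwrite("pics/w5c.png",cv2.resize(im,None,fx=6,fy=6,interpolation=cv2.INTER_CUBIC))
E
```

```text
(no output)
```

View pics/w5c.png

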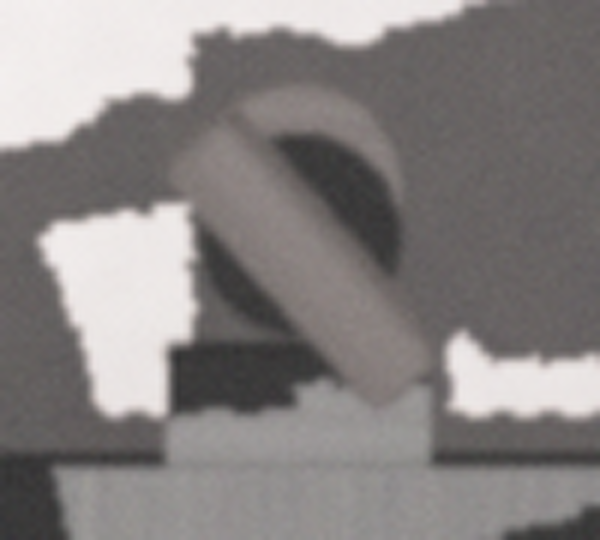

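```bash
cat > knob.py <<'E'
from push import *
K=np.load("k.npy") if __import__("os").path.exists("k.npy") else None
def turn(kx,ky,b,d):
    """grip the wing with closing line at angle b, turn clockwise by d, release, rise"""
    gripper_to(.04,50)
    r.move_to([kx,ky,.16],down(b))
    r.move_l([kx,ky,.104],vel=.12,guard=10)
    gripper_to(.01,50); print("grip",telemetry.current_opening(),F())
    r.move_to([kx,ky,.104],down(b-d)); r.hold(.1); print("turned",F(),telemetry.current_torque().round(2),telemetry.current_t())
    gripper_to(.04); r.move_l([kx,ky,.16],vel=.25)
    np.save("k.npy",[kx,ky,b-d])
def look(n):
    x,y=-.013-.0,.155+.015
    r.move_to([*(c+ex*x+ey*y),.25],down(a)); r.hold(.8)
    k,M=cam("wrist"); np.savez(n+".npz",M=M,**k)
    im=vision.snapshot("wrist"); cv2.imwrite(f"pics/{n}.png",im[:,:,::-1])
    p=[*(c+np.array([-.0014*1,0])@np.array([ex,ey])-ex*.013+ey*.156),.093]   # vial middle
    q=(np.array(p)-k["position"])@M; u=k["fx"]*q[0]/q[2]+k["cx"]; v=k["fy"]*q[1]/q[2]+k["cy"]
    print("vial px",u,v,"t",telemetry.current_t())
    u,v=int(u),int(v)
    cv2.imwrite(f"pics/{n}c.png",cv2.resize(im[max(0,v-70):v+70,max(u-50,0):u+50,::-1],None,fx=4,fy=4,interpolation=cv2.INTER_CUBIC))
E
python3 - <<'E'
from knob import *
d=np.load("w5.npz"); k={q:d[q] for q in d}
e=back(k,k["M"],[(303.8,164.2),(337.2,203.7)],.113); m=e.mean(0); w=e[1]-e[0]
W=np.arctan2(w[1],w[0]); print(e.round(3),"mid",m,"len",np.linalg.norm(w),"W",W)
kx,ky=(m[0]+.592)/2,(m[1]+.146)/2
b=W+np.pi/2; print(kx,ky,b,inverse_kinematics([kx,ky,.104],down(b)),inverse_kinematics([kx,ky,.104],down(b-1.5)))
turn(kx,ky,b,.8); look("v1")
E
```

```text
[[0.58  0.168 0.113]
 [0.604 0.126 0.113]] mid [0.59162321 0.14697624 0.113     ] len 0.048488775873372046 W -1.0551232499406589
0.5918116068840873 0.14648811987598076 0.5156730768542377 [ 1.28568815e-01  4.19169408e-01  1.61614751e+00 -4.44089210e-16
  1.10627574e+00 -3.87104262e-01] [ 1.28568815e-01  4.19169408e-01  1.61614751e+00 -4.44089210e-16
  1.10627574e+00  1.11289574e+00]
grip 0.031587354851948024 [-4.   -3.58  3.29]
turned [-4.59 -3.54  4.2 ] [-0.75  1.13  0.11] 36.675
vial px 312.83601734212533 210.99180553798794 t 39.2083
```

View pics/v1c.png

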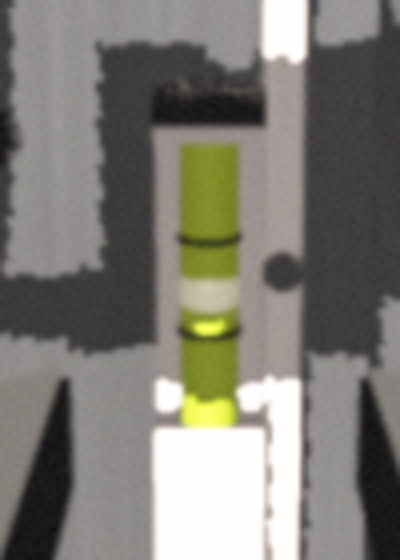

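Lines are at rows 240 and 332, and the pale bubble starts at row 278. That puts its middle about 6.5 mm to -y, against roughly -15 mm at the start, so the knob turned. But the grip stopped at 31.6 mm, too wide for a 14 mm wing, so I'll look at the wing again.

```bash
python3 - <<'E'
from knob import *
print(P(),K)
r.move_to([*(c+ex*(-.071)+ey*.37),.25],down(a))
k,M=cam("wrist"); np.savez("w6.npz",M=M,**k)
im=vision.snapshot("wrist")
g=models.regions_of("knob_grip","wrist"); print([(round(x["score"],2),x["pixels"].sum()) for x in g], [x["at"] for x in models.mark_of("knob_grip","wrist")])
if g: print(cv2.minAreaRect(np.argwhere(g[0]["pixels"])[:,::-1].astype(np.float32)))
q=(np.array([.592,.147,.113])-k["position"])@M; u=int(k["fx"]*q[0]/q[2]+k["cx"]); v=int(k["fy"]*q[1]/q[2]+k["cy"]); print(u,v,u-60,max(0,v-60))
cv2.imwrite("pics/w6.png",im[:,:,::-1])
cv2.imwrite("pics/w6c.png",cv2.resize(im[max(0,v-60):v+60,u-60:u+60,::-1],None,fx=5,fy=5,interpolation=cv2.INTER_CUBIC)); print(telemetry.current_t())
E
```

```text
[ 0.6096 -0.0705  0.25  ] [ 0.59181161  0.14648812 -0.28432692]
[(0.66, np.int64(970))] [[0.593, 0.1446, 0.0982]]
((315.1517639160156, 186.5719757080078), (16.717382431030273, 61.3802375793457), 3.5763344764709473)
315 188 255 128
40.2
```

View pics/w6c.png

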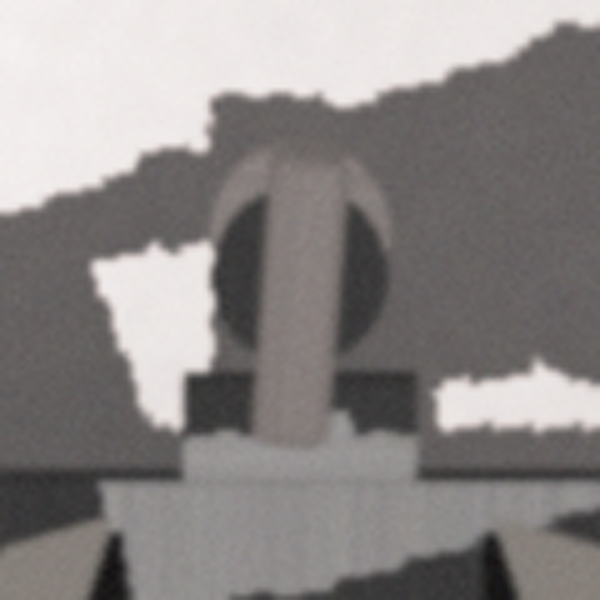

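The wing now runs from (310,165) to (292,440) in the crop, so it turned about 0.76 rad and its centre is where I expected. About 0.48 rad remains.

```bash
python3 - <<'E'
from knob import *
d=np.load("w6.npz"); k={q:d[q] for q in d}
e=back(k,k["M"],[(317,161),(313.4,216)],.113); w=e[0]-e[1]; b=np.arctan2(w[1],w[0])-np.pi/2
print(e.round(3),e.mean(0).round(4),b)
turn(.592,.1465,b,.48); look("v2")
E
```

```text
[[0.597 0.171 0.113]
 [0.586 0.123 0.113]] [0.5915 0.1467 0.113 ] -0.2438033240674573
grip 0.03169486659730382 [-6.2   1.28  4.93]
turned [-5.76  0.98  5.93] [ 0.28  1.27 -0.03] 42.45
vial px 312.8361241292757 211.00095188843818 t 44.9833
```

View pics/v2c.png

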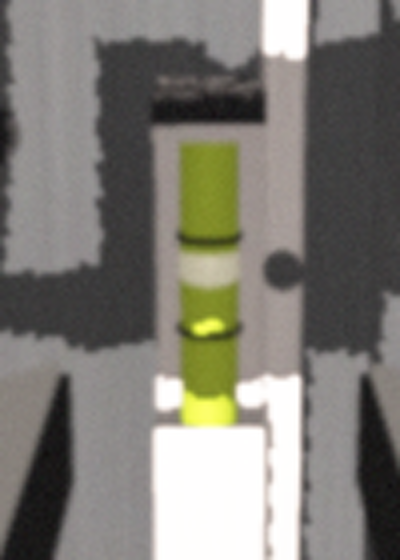

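In this crop the lines are at rows 240 and 331, and the pale band is at 253–287 (before: 279–313). The bright patch at row 326 stays put, so it's a highlight. The bubble's middle is therefore about +3.9 mm, and I'll turn back 0.28 rad. I'll measure the band numerically and check the slope by touch.

```bash
cat > bub.py <<'E'
from knob import *
def bub(n):
    im=cv2.imread(f"pics/{n}c.png"); s=cv2.cvtColor(im,cv2.COLOR_BGR2HSV)[140:395,195:225,1].mean(1)
    v=im[140:395,183:235].max(2).mean(1)
    rows=np.where(s<110)[0]+140; dk=np.where(v<95)[0]+140
    print(n,"pale rows",rows.min() if len(rows) else None,rows.max() if len(rows) else None,"dark",dk.tolist())
E
python3 - <<'E'
from bub import *
bub("v1"); bub("v2")
turn(.592,.1465,-.724,-.28); look("v3"); bub("v3")
gripper_to(0,20)
for y in (.015,.125):   # touch the level's top at two places
    go(-.0144,y,.13,vel=.3); r.hold(.1); go(-.0144,y,.112,vel=.015,guard=3); print(y,telemetry.current_ee_pos()[2]-.025,F()); go(-.0144,y,.13,vel=.2)
print(telemetry.current_t())
E
```

```text
v1 pale rows 140 313 dark [239, 240, 241, 242, 243, 244, 245, 337, 338, 339]
v2 pale rows 140 288 dark [238, 239, 240, 241, 242, 243, 244, 337, 338]
grip 0.03185942428800844 [-3.67  3.15  3.92]
turned [-4.84  5.04  4.01] [0.87 1.06 0.11] 47.55
vial px 312.8359848569351 210.99626384597218 t 50.0833
v3 pale rows 140 304 dark [240, 241, 242, 243, 244, 245, 246, 247, 338, 339, 340]
0.015 0.0953040283332433 [-1.06  0.4   3.79]
0.125 0.09542085104364967 [-0.89 -0.07  3.17]
54.275
```

The bubble is centred: band bottom at row 304, so its middle is about 287 against 288 between the lines. The touches agree, giving about 1 mrad of slope. Now the press.

```bash
python3 - <<'E'
from push import *
r.hold(.2); f0=telemetry.current_wrist_force()
go(-.0144,.0915,.124,vel=.1); f0=telemetry.current_wrist_force()
go(-.0144,.0915,.112,vel=.01,guard=5)
z=telemetry.current_ee_pos()[2]; print(z,f0.round(2),F())
for i in range(25):
    r.hold(.15); f=(telemetry.current_wrist_force()-f0)[2]
    if f>8.5: break
    z-=.0003 if f<6 else .00015
    go(-.0144,.0915,z,vel=.01)
r.hold(.6); print(i,z,F(),P(),telemetry.current_t())
E
```

```text
0.12038515592506426 [ 0.15 -0.36 -0.6 ] [-0.43 -0.3   4.42]
7 0.11918515592506428 [-0.93  0.88  9.81] [ 0.5944 -0.1474  0.1204] 59.1
```

```bash
python3 - <<'E'
from h import *
print(F(),telemetry.current_t()); print(r.sign_off())
E
```

```text
[-0.93  0.88  9.81] 59.1
the job is handed in; nothing more can be done
None
```

I handed the job in at 59.1 s: the level is flush in the fence corner, the bubble is centred to within about 1 mm, and the fingers are still pressing at about 10 N; the collar was in place when last seen, and I didn't touch the offcut or wire brush or check them again at the end.

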